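# Store a turned workpiece in its canister and seat the cover

## Task

Stand the white turned workpiece upright inside the blue canister. Then take the round metal cover out of its rack, lay it on the wooden sloping rest against the two pins with its knob outwards, let go, and take it again (the knob is now free) to set it on the canister, fully home and level, knob up. Lower things into place, do not drop them, and leave the canister and the other things on the bench where they are.

Things in the scene. Friction and masses are not known exactly. Their poses are not given: they have to be found in the camera images.
- workpiece: White plastic turned part standing upright on the bench, 85 mm tall: lower part 56 mm in diameter and 32 mm high, upper part 42 mm in diameter and 53 mm long. Origin at the centre of its underside, z up. About 0.19 kg.
- canister: Blue round open steel canister, loose but heavy (1.5 kg): outer diameter 142 mm, height 110 mm, wall 4 mm (mouth 134 mm), floor 5 mm thick. Origin at the centre of its underside, z up.
- canister_rim (a point): Centre of the canister's mouth at the height of the rim, 110 mm above the bench. The seated cover's origin comes to lie here.
- rack: Fixed dark steel rack; the cover starts in it on edge. At yaw 0 its slot runs along x; origin on the bench under the slot's centre. Slot floor 6 mm thick, 20 mm wide inside, walls to 51 mm height. A yellow guard plate 105 mm high stands 52 mm from the slot's middle plane on the +y side and hides the knob; the cover's upper rim stands free above it. Draw the cover straight up.
- cover: Round metal cover, 0.38 kg: flange 150 mm in diameter, 8 mm thick; on its underside a boss 126 mm in diameter, 8 mm deep, that enters the canister's mouth with 4 mm play all round. Origin: centre of the flange's underside, halfway through the 16 mm of flange and boss; z out through the knob. In the rack z is level along the rack's +y (leaning up to 8 degrees), origin 81 mm up, rim top at 156 mm.
- cover_knob (a point): Middle of the cover's round black knob (30 mm in diameter, 36 mm tall, on the centre of the flange's outer face), 26 mm from the cover's origin along its z.
- rest: Fixed light wooden rest: a board 100 mm wide sloping at 45 degrees on a foot, with two brass pins low down that catch the cover's rim. At yaw 0 the board's outward normal is (0, 0.707, 0.707) and up the slope is (0, -0.707, 0.707). x runs level across the slope, y is the horizontal way it faces, z up. Origin on the bench under the seat point.
- rest_seat (a point): Where the cover's origin lies when it rests with its boss on the board: 85 mm above the bench, 8 mm off the board along its normal; axes as the rest's. The pins (12 mm in diameter, ending 20 mm out along the normal) stand 40 mm to either side and 70 mm down the slope. The board ends 22 mm up the slope, so the cover's upper 50 mm is free on both faces for fingers.
- brass_blank: Bystander: brass cylinder 52 mm in diameter, 60 mm tall. Origin at the centre of its underside.
- spanner: Bystander: steel spanner 170 mm long lying flat along its x. Origin near its middle, at its underside.
- oil_bottle: Bystander: red bottle 60 mm in diameter, 160 mm tall. Origin at the centre of its underside.

How it is judged:
By the outcome, as a careful person would: the job done as asked, in the order asked, and still so for the second after the job is handed in, with the robot touching nothing.
It also fails if it takes over 72 s, if anything falls off the work surface, if the arm or the gripper's body presses on something with over 40 N, if the wrist force passes 120 N, or if a joint passes its speed limit or range.

## Robot

A 6-joint arm with a two-finger parallel gripper is mounted at the origin on the work surface. World frame = base frame: x ahead of the robot, y to its left, z up, the work surface at z = 0. Lengths are in m, angles in rad, forces in N, time in s.
With the tool pointing down it reaches from about 0.25 to 0.775 m from the base axis. Payload 4 kg.
Tool frame: the origin (TCP) lies between the finger pads; the fingertips stand 25 mm ahead of it and the grasp point (between the pads) lies 6 mm ahead of it (robot.tip_reach is the z of the fingertips in the tool frame, in m); z points along the fingers, y is the line along which they close (so a half turn about z gives the same grasp; the last joint's range is limited). The gripper opens to 94 mm and grips with 3 to 60 N. Pads are 16 mm wide; open, the fingers measure 119 mm over their backs; the gripper's body (75 mm by 177 mm) begins 78 mm behind the grasp point.
Start: joints at [-1.214, 0.087, 1.371, -0, 1.684, -0.103], TCP at [0.244, -0.493, 0.231] pointing down, gripper open.
Joint ranges: [-3.1, 3.1], [-0.76, 2.03], [0.27, 2.55], [-1.08, 4.22], [0.17, 2.65], [-2.57, 2.57]. Speed limits (rad/s): [2.79, 2.79, 3.14, 3.14, 3.14, 3.14].

## Interface

Orientations are given as [roll, pitch, yaw] about the fixed x, y, z axes, in that order (R = Rz(yaw) Ry(pitch) Rx(roll)).
In Python, from bench import robot gives the robot as it stands. The module is installed in compiled form; this text tells all that it offers.
- The arm moves only by the shell command python3 -m handwheel 'ROWS'. ROWS is JSON, a list of rows, each a list of 3 entries, a list of its own where there are three numbers: the turn, a rotation vector about the world's x, y, z in units of 90 degrees (1.0 is 90 degrees), then the shift along the world's x, y, z in units of 0.05 m (1.0 is 0.05 m), then the closure, from 0 (fully open) to 1 (shut). A call has 1 to 5 rows; each row shifts and turns the commanded pose from where the row before left it; what a row does not reach is not made up. A row lasts 1/10 s, in which the tool goes at most 50 mm and 8.59 degrees, less where a joint would pass 70% of its speed; a pose out of reach is approached as far as the arm can. A call with a number of a shift or a turn outside -1 to 1 is refused whole. A call with a gripper value outside its range is refused whole. The fingers move at their own pace and stop on an object; the grip force is fixed at half the most. Time passes only in rows, so rows that do not move let the fingers close. It gives the time, the measured TCP pose, the force, the opening and the grip force at its end, in the units of the state.
- robot.get_obs(): the state, without advancing time (a new reading comes with each control period).
- robot.snapshot(name): name is "side" or "top" or "wrist"; returns (picture, depth): 420x560x3 uint8, red, green, blue; 420x560 float32, m along the optical axis (not along the pixel's ray), 0 where there is no reading.
- robot.calibration(name): a dict with "mtx" (3x3 intrinsics, pixels), "extrinsics" (4x4, takes a point from camera to world coordinates); the wrist camera has in their place "hand_eye" (4x4, takes a point from camera to tool coordinates, whose origin is the TCP and whose axes are the flange's). Camera axes: x right, y down, z forward; pixel columns grow to the right and rows downward; lengths in m; the calibration is good to about 2 mm. A picture is of the moment at which its call begins: read the wrist's pose just before it. calibration takes no time and is no camera call.
- robot.close_job(): hands the job in; it is judged then, once.
Trained networks look in the newest picture that a camera, given by its name, has taken for a name from the list of things; names that differ only in an ending like _2 or _b are one class to them, and where a whole thing is asked for, a point or a joint stands for the part that bears it (a point fixed in the world has none). Each returns a list of dicts, best first, with "p" (0 to 1); they miss things now and then, are a little off and sometimes report something else, mostly with a low value. They report only what shows in the picture. A call takes as long as a camera call.
- robot.boxes_of(query, camera): "bbox" ([left, top, right, bottom] in pixels, round what is visible of it).
The state is a dict: "time": time; "joint_positions": joint angles; "qvel": joint speeds; "joint_torque": joint torques, N m; "tool_pos": TCP position; "ee_rot": TCP orientation; "wrist_force": force on the tool from outside, world axes, zero at the start; "wrist_torque": the same for the moment, N m; "width": finger opening in m; "finger_force": force on a finger pad.
Only numpy, scipy, OpenCV 4.12 (cv2) and the standard library are available. Lean on these libraries where they do the work, as an engineer would, in place of code of your own. Each camera call takes 0.05 s, during which the arm holds its last target. There are 200 camera calls.

## Working session

There is one attempt and no reset: what is moved stays moved. The work goes in short steps, Python scripts to look and compute and a shell command to move; the robot and the scene stay as the last step left them, time stands still between calls to the robot, and variables do not carry over. Pictures are saved under pics/ and viewed, at most 10 in all, crops included, and the job is handed in when it is done.

```bash
mkdir -p pics; cat > h.py <<'E'
import numpy as np,cv2
from bench import robot
from scipy.spatial.transform import Rotation as R
def T():
    o=robot.get_obs();M=np.eye(4);M[:3,:3]=R.from_euler('xyz',o['ee_rot']).as_matrix();M[:3,3]=o['tool_pos'];return M
def snap(n,save=None):
    c=robot.calibration(n);E=T()@c['hand_eye'] if n=='wrist' else c['extrinsics']
    p,d=robot.snapshot(n);K=c['mtx']
    if save: cv2.imwrite('pics/'+save,p[:,:,::-1])
    v,u=np.mgrid[:420,:560]
    X=np.stack([(u-K[0,2])/K[0,0]*d,(v-K[1,2])/K[1,1]*d,d,np.ones_like(d)],-1)@np.array(E).T
    X=X[...,:3].copy();X[d==0]=np.nan
    return p,d,X
def show():
    o=robot.get_obs()
    print({k:np.round(o[k],4).tolist() for k in ['time','tool_pos','ee_rot','joint_positions','wrist_force','width','finger_force']})
E
python3 - <<'E'
from h import *
show()
for n in ['top','side']:
    p,d,X=snap(n,n+'1.png'); print(n,np.round(robot.calibration(n)['extrinsics'],2).tolist())
    for q in ['workpiece','canister','rack','cover','cover_knob','rest','brass_blank','spanner','oil_bottle']:
        for b in robot.boxes_of(q,n)[:2]:
            l,t,r,bb=np.round(b['bbox']).astype(int);P=X[t:bb+1,l:r+1].reshape(-1,3);P=P[P[:,2]>0.006]
            print(q,round(b['p'],2),[l,t,r,bb],np.round(np.nanpercentile(P,[2,50,98],axis=0),3).tolist() if len(P) else '')
E
```

```text
{'time': 0.0, 'tool_pos': [0.2439, -0.4924, 0.2293], 'ee_rot': [-3.1394, -0.0002, 0.4598], 'joint_positions': [-1.2141, 0.0879, 1.3723, -0.0, 1.6836, -0.1031], 'wrist_force': [-0.4672, 0.8527, -0.415], 'width': 0.0944, 'finger_force': 0.0}
top [[-0.0, -1.0, 0.05, 0.53], [-1.0, 0.0, -0.0, 0.01], [0.0, -0.05, -1.0, 1.23], [0.0, 0.0, 0.0, 1.0]]
workpiece 0.73 [np.int64(236), np.int64(162), np.int64(257), np.int64(185)] [[0.632, 0.061, 0.008], [0.652, 0.082, 0.083], [0.673, 0.105, 0.09]]
canister 0.62 [np.int64(131), np.int64(198), np.int64(194), np.int64(262)] [[0.451, 0.205, 0.006], [0.516, 0.291, 0.034], [0.584, 0.342, 0.112]]
rack 0.65 [np.int64(394), np.int64(177), np.int64(441), np.int64(254)] [[0.474, -0.37, 0.007], [0.544, -0.33, 0.064], [0.63, -0.28, 0.134]]
cover 0.94 [np.int64(418), np.int64(189), np.int64(456), np.int64(247)] [[0.481, -0.377, 0.007], [0.551, -0.35, 0.096], [0.61, -0.315, 0.155]]
cover_knob 0.93 [np.int64(416), np.int64(189), np.int64(459), np.int64(251)] [[0.474, -0.378, 0.007], [0.549, -0.348, 0.094], [0.61, -0.31, 0.155]]
rest 0.85 [np.int64(271), np.int64(
[... 1546 characters left out ...]
), np.int64(209), np.int64(376), np.int64(278)] [[0.39, -0.091, 0.007], [0.437, -0.03, 0.045], [0.491, 0.021, 0.093]]
brass_blank 0.86 [np.int64(262), np.int64(190), np.int64(282), np.int64(215)] [[0.642, -0.114, 0.008], [0.658, -0.087, 0.046], [0.686, -0.077, 0.062]]
spanner 0.82 [np.int64(276), np.int64(275), np.int64(349), np.int64(312)] [[0.378, 0.091, 0.006], [0.478, 0.113, 0.008], [0.535, 0.233, 0.11]]
spanner 0.44 [np.int64(230), np.int64(227), np.int64(252), np.int64(266)] [[0.631, 0.07, 0.01], [0.649, 0.1, 0.054], [0.675, 0.115, 0.087]]
oil_bottle 0.78 [np.int64(268), np.int64(121), np.int64(289), np.int64(176)] [[0.703, -0.265, 0.009], [0.722, -0.238, 0.084], [0.749, -0.225, 0.16]]
```

```bash
python3 - <<'E'
from h import *
from scipy.optimize import least_squares
a=cv2.imread('pics/top1.png');b=cv2.imread('pics/side1.png')
cv2.imwrite('pics/both.png',np.vstack([cv2.resize(a[110:300,110:480],(800,300)),cv2.resize(b[90:390,170:430],(400,300)).repeat(1,1) if 0 else np.hstack([cv2.resize(b[110:390,190:400],(400,300)),np.zeros((300,400,3),np.uint8)])])[:600])
S=[]
for n in ['top','side']:
    p,d,X=snap(n)
    Q=X.reshape(-1,3);Q=Q[~np.isnan(Q[:,0])];S.append(Q)
    def box(x0,x1,y0,y1,z0,z1): return Q[(Q[:,0]>x0)&(Q[:,0]<x1)&(Q[:,1]>y0)&(Q[:,1]<y1)&(Q[:,2]>z0)&(Q[:,2]<z1)]
    w=box(.62,.69,.05,.13,.078,.1);print(n,'wp top',len(w),np.round([w.min(0),w.max(0),w.mean(0)],4).tolist())
    c=box(.42,.62,.18,.37,.1,.12);f=least_squares(lambda s:np.hypot(c[:,0]-s[0],c[:,1]-s[1])-.069,[.516,.275],loss='soft_l1',f_scale=.003).x;print('can',len(c),f,c[:,2].mean())
    b=box(.6,.72,-.16,-.05,.05,.08);print('blank',b.mean(0))
    t=box(.43,.66,-.4,-.25,.112,.17);
    k=t[t[:,2]>.135];m=k.mean(0);u,s,v=np.linalg.svd(k-m);print('cover top',len(k),m,v[0],v[2],s,k[:,2].max())
    g=box(.43,.66,-.34,-.2,.07,.112);
    ye=g;print('guard?',len(g),g.mean(0))
    r=box(.37,.52,-.14,.05,.02,.12);m=r.mean(0);
    # ransac plane
    best=0;rng=np.random.default_rng(0)
    for i in range(500):
        q=r[rng.choice(len(r),3,0)];nn=np.cross(q[1]-q[0],q[2]-q[0]);l=np.linalg.norm(nn)
        if l<1e-6: continue
        nn/=l;nn*=np.sign(nn[2]) or 1
        if not .55<nn[2]<.85: continue
        inl=abs((r-q[0])@nn)<.003
        if inl.sum()>best: best=inl.sum();B=r[inl]
    m=B.mean(0);u,s,v=np.linalg.svd(B-m);nn=v[2]*np.sign(v[2][2])
    yaw=np.arctan2(-nn[0],nn[1]);x=np.array([np.cos(yaw),np.sin(yaw),0]);up=np.cross(nn,x)*-1;up=np.cross(nn,x);up=up*np.sign(up[2])
    print('rest',best,len(r),nn,'yaw',yaw,'ctr',m)
    for ax,nm in((x,'x'),(up,'up'),(nn,'n')):
        e=(B)@ax;print(nm,ax,np.percentile(e,[1,50,99]))
    pins=r[((r-m)@nn>.008)];print('pins',len(pins),np.round(pins[:12],3).tolist())
np.save('S.npy',np.vstack(S))
E
```

```text
top wp top 261 [[0.6384, 0.0664, 0.079], [0.6797, 0.1078, 0.0925], [0.6588, 0.0869, 0.0855]]
can 462 [0.51785415 0.27443948] 0.10904586088169164
blank [ 0.66754991 -0.10409947  0.06091113]
cover top 334 [ 0.54280683 -0.35959157  0.14694598] [-0.94811887  0.31787747  0.00495175] [ 0.31517406  0.94186872 -0.11639855] [0.47928844 0.12200794 0.08753759] 0.16093905707871792
guard? 690 [ 0.54929293 -0.31375516  0.0936332 ]
rest 1356 1655 [0.01986288 0.70256036 0.71134689] yaw -0.02826461005133603 ctr [ 0.44377232 -0.04071794  0.06185787]
x [ 0.99960058 -0.02826085  0.        ] [0.39551608 0.44506966 0.49338904]
up [-0.02010327 -0.71106277  0.70284109] [0.00632941 0.06427883 0.11337915]
n [0.01986288 0.70256036 0.71134689] [0.02125302 0.02423729 0.02691768]
pins 91 [[0.491, 0.009, 0.048], [0.491, 0.006, 0.049], [0.491, 0.004, 0.044], [0.49, 0.002, 0.044], [0.49, -0.001, 0.041], [0.49, -0.003, 0.043], [0.49, -0.006, 0.038], [0.488, 0.011, 0.049], [0.488, 0.009, 0.051], [0.488, 0.006, 0.055], [0.488, 0.004, 0.054], [0.488, 0.002, 0.048]]
side wp top 224 [[0.6367, 0.067, 0.0782], [0.6796, 0.10
[... 287 characters left out ...]
378888 ] 0.15807085553778866
guard? 730 [ 0.54354769 -0.31054817  0.08985524]
rest 1537 1896 [0.02482574 0.70500115 0.70877152] yaw -0.03519921591642847 ctr [ 0.44126466 -0.03903189  0.05875228]
x [ 0.99938057 -0.03519195  0.        ] [0.39413706 0.44196399 0.49273615]
up [-0.02494305 -0.70833249  0.70543811] [0.00432175 0.05858674 0.10796618]
n [0.02482574 0.70500115 0.70877152] [0.02215132 0.02512279 0.0279092 ]
pins 63 [[0.488, 0.005, 0.05], [0.486, 0.005, 0.051], [0.483, 0.006, 0.053], [0.482, 0.002, 0.05], [0.482, -0.003, 0.045], [0.49, 0.007, 0.047], [0.487, 0.009, 0.051], [0.485, 0.007, 0.049], [0.483, 0.007, 0.051], [0.481, 0.006, 0.05], [0.479, 0.003, 0.049], [0.479, -0.003, 0.043]]
```

View pics/both.png

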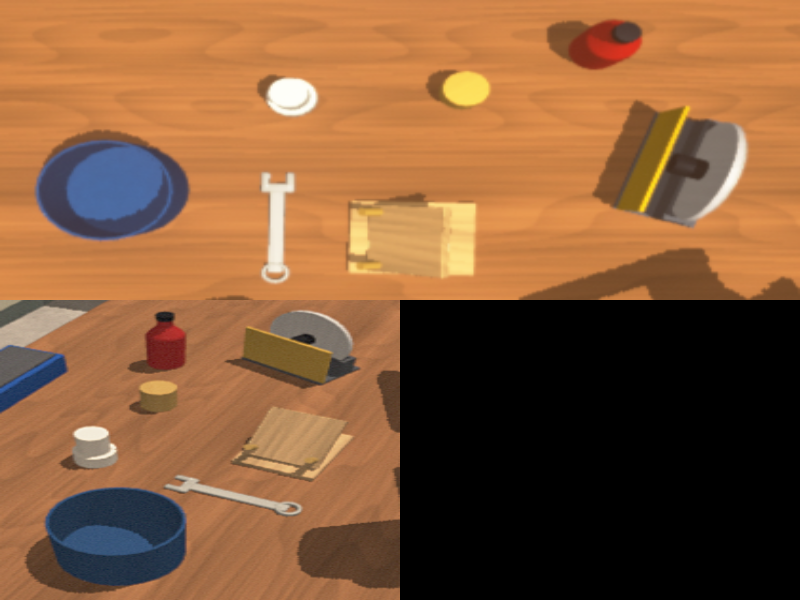

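```bash
h(){ :; }
python3 -m handwheel '[[[0,0,0],[0.55,0.775,0],0],[[0,0,0],[0.55,0.775,0],0],[[0,0,0],[0.55,0.775,0],0],[[0,0,0],[0.55,0.775,0],0],[[0,0,0],[0.55,0.775,0],0]]'
python3 -m handwheel '[[[0,0,0],[0.55,0.775,0],0],[[0,0,0],[0.55,0.775,0],0],[[0,0,0],[0.55,0.775,0],0],[[0,0,0],[0.55,0.775,0],0],[[0,0,0],[0.55,0.775,0],0]]'
python3 -m handwheel '[[[0,0,0],[0.55,0.775,0],0],[[0,0,0],[0.55,0.775,0],0],[[0,0,0],[0.55,0.775,0],0],[[0,0,0],[0.55,0.775,0],0],[[0,0,0],[0.58,0.775,0],0]]'
python3 -m handwheel '[[[0,0,0],[0,0,-0.5],0],[[0,0,0],[0,0,0],0]]'
python3 - <<'E'
from h import *
show()
p,d,X=snap('wrist','w1.png')
Q=X.reshape(-1,3);w=Q[(Q[:,0]>.6)&(Q[:,0]<.7)&(Q[:,1]>.04)&(Q[:,1]<.14)&(Q[:,2]>.078)&(Q[:,2]<.1)]
print(len(w),w.min(0),w.max(0),w.mean(0))
E
```

```text
time: 1.6
tool_pos: [0.3823, -0.2976, 0.2307]
ee_rot: [3.141, -0.0, 0.459]
wrist_force: [0.3, -0.4, 0.0]
width: 0.094
finger_force: 0.0
time: 2.1
tool_pos: [0.5199, -0.1036, 0.2308]
ee_rot: [3.141, -0.0, 0.46]
wrist_force: [0.5, -1.4, -0.9]
width: 0.0941
finger_force: 0.0
time: 2.6
tool_pos: [0.6589, 0.0902, 0.2306]
ee_rot: [3.141, -0.0, 0.46]
wrist_force: [1.3, -0.7, 0.2]
width: 0.0943
finger_force: 0.0
time: 2.8
tool_pos: [0.6568, 0.0897, 0.2005]
ee_rot: [-3.139, 0.008, 0.462]
wrist_force: [-0.1, -0.1, -0.6]
width: 0.0939
finger_force: 0.0
{'time': 2.8, 'tool_pos': [0.6568, 0.0897, 0.2005], 'ee_rot': [-3.1386, 0.0079, 0.4621], 'joint_positions': [0.0504, 0.354, 1.1115, -0.0004, 1.6845, 1.1591], 'wrist_force': [-0.1402, -0.1049, -0.5658], 'width': 0.0939, 'finger_force': 0.0}
1759 [0.63889994 0.06478123 0.07810539] [0.68001876 0.10643524 0.08746945] [0.66015577 0.08590875 0.08511716]
```

```bash
python3 -m handwheel '[[[0,0,0],[0.03,-0.05,-0.7],0],[[0,0,0],[0,0,-0.7],0],[[0,0,0],[0,0,-0.7],0],[[0,0,0],[0,0,-0.45],0],[[0,0,0],[0,0,0],0.5]]'
python3 -m handwheel '[[[0,0,0],[0,0,0],1],[[0,0,0],[0,0,0],1],[[0,0,0],[0,0,0],1],[[0,0,0],[0,0,0],1],[[0,0,0],[0,0,0],1]]'
python3 -m handwheel '[[[0,0,0],[0,0,0],1],[[0,0,0],[0,0,0],1],[[0,0,0],[0,0,0],1]]'
```

```text
time: 3.35
tool_pos: [0.6568, 0.0844, 0.0747]
ee_rot: [-3.139, 0.007, 0.458]
wrist_force: [-0.2, -0.5, -0.2]
width: 0.0889
finger_force: 0.0
time: 3.85
tool_pos: [0.66, 0.0859, 0.0791]
ee_rot: [3.141, -0.001, 0.46]
wrist_force: [0.1, -0.4, 0.2]
width: 0.0493
finger_force: 0.0
time: 4.15
tool_pos: [0.6596, 0.0861, 0.0783]
ee_rot: [-3.141, -0.0, 0.46]
wrist_force: [-0.7, 0.3, 2.4]
width: 0.0413
finger_force: 30.0
```

```bash
python3 -m handwheel '[[[0,0,0],[0,0,0.4],1],[[0,0,0],[0,0,0.7],1],[[0,0,0],[0,0,0.8],1],[[0,0,0],[0,0,0.7],1],[[0,0,0],[-0.2,0.3,0],1]]'
python3 -m handwheel '[[[0,0,0],[-0.5,0.65,0],1],[[0,0,0],[-0.5,0.65,0],1],[[0,0,0],[-0.5,0.65,0],1],[[0,0,0],[-0.5,0.65,0],1],[[0,0,0],[-0.44,0.6,0],1]]'
python3 -m handwheel '[[[0,0,0],[-0.22,0.29,0],1],[[0,0,0],[0,0,0],1],[[0,0,0],[0,0,0],1]]'
python3 - <<'E'
from h import *
show()
from scipy.optimize import least_squares
for n in ['wrist','top']:
    p,d,X=snap(n,n+'c.png')
    Q=X.reshape(-1,3);c=Q[(Q[:,0]>.42)&(Q[:,0]<.62)&(Q[:,1]>.18)&(Q[:,1]<.38)&(Q[:,2]>.1)&(Q[:,2]<.116)]
    c=c[abs(np.hypot(c[:,0]-.517,c[:,1]-.2755)-.069)<.012]
    f=least_squares(lambda s:np.hypot(c[:,0]-s[0],c[:,1]-s[1])-.069,[.516,.275],loss='soft_l1',f_scale=.003).x;print('can',len(c),f,c[:,2].mean())
E
```

```text
time: 4.65
tool_pos: [0.6528, 0.0995, 0.2145]
ee_rot: [3.136, -0.011, 0.457]
wrist_force: [0.9, 0.4, -0.2]
width: 0.0409
finger_force: 30.0
time: 5.15
tool_pos: [0.5246, 0.2624, 0.2052]
ee_rot: [-3.141, 0.004, 0.461]
wrist_force: [-0.4, 0.1, -2.7]
width: 0.0409
finger_force: 30.0
time: 5.45
tool_pos: [0.5156, 0.2753, 0.2062]
ee_rot: [3.141, 0.003, 0.461]
wrist_force: [-0.4, -0.3, -1.4]
width: 0.0409
finger_force: 30.0
{'time': 5.45, 'tool_pos': [0.5156, 0.2753, 0.2062], 'ee_rot': [3.1409, 0.0028, 0.4609], 'joint_positions': [0.3939, 0.1719, 1.3243, -0.0009, 1.6482, 1.5037], 'wrist_force': [-0.3881, -0.3138, -1.3833], 'width': 0.0409, 'finger_force': 29.9744}
can 2419 [0.5177986  0.27383299] 0.10883494005956637
can 267 [0.51786512 0.27472795] 0.10924242195468997
```

View pics/wristc.png

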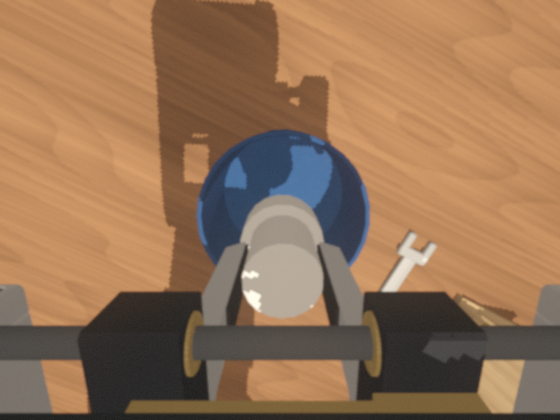

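```bash
python3 -m handwheel '[[[0,0,0],[0.03,-0.02,-0.6],1],[[0,0,0],[0,0,-0.7],1],[[0,0,0],[0,0,-0.6],1],[[0,0,0],[0,0,-0.4],1],[[0,0,0],[0,0,-0.1],1]]'
python3 -m handwheel '[[[0,0,0],[0,0,-0.04],1],[[0,0,0],[0,0,0],1],[[0,0,0],[0,0,0],1]]'
```

```text
time: 6.05
tool_pos: [0.5167, 0.2722, 0.084]
ee_rot: [-3.141, 0.007, 0.458]
wrist_force: [-0.5, 0.0, -2.0]
width: 0.0406
finger_force: 30.0
time: 6.35
tool_pos: [0.5193, 0.2746, 0.0878]
ee_rot: [3.141, -0.003, 0.459]
wrist_force: [0.2, 0.6, -1.4]
width: 0.0406
finger_force: 30.0
```

```bash
python3 -m handwheel '[[[0,0,0],[0,0,-0.04],1],[[0,0,0],[0,0,0],1],[[0,0,0],[0,0,0],1]]'
python3 -m handwheel '[[[0,0,0],[0,0,-0.03],1],[[0,0,0],[0,0,0],1],[[0,0,0],[0,0,0],1]]'
```

```text
time: 6.65
tool_pos: [0.5182, 0.2745, 0.0844]
ee_rot: [3.141, -0.001, 0.46]
wrist_force: [-0.0, 0.3, -1.8]
width: 0.0411
finger_force: 30.0
time: 6.95
tool_pos: [0.5184, 0.2746, 0.0833]
ee_rot: [3.141, -0.001, 0.46]
wrist_force: [-1.1, -0.1, 2.6]
width: 0.0405
finger_force: 30.0
```

```bash
python3 -m handwheel '[[[0,0,0],[0,0,0],0.3],[[0,0,0],[0,0,0],0.3],[[0,0,0],[0,0,0],0.3],[[0,0,0],[0,0,0.3],0.3],[[0,0,0],[0,0,0.7],0.3]]'
python3 -m handwheel '[[[0,0,0],[0,0,0.8],0.3],[[0,0,0],[0,0,0.8],0.3],[[0,0,0],[0,-0.4,0.6],0.3],[[0,0,-0.083],[0,-0.8,0.4],0],[[0,0,-0.083],[0,-0.9,0.2],0]]'
python3 -m handwheel '[[[0,0,-0.083],[0,-0.9,0.2],0],[[0,0,-0.083],[0,-0.9,0.2],0],[[0,0,-0.083],[0.1,-0.9,0],0],[[0,0,-0.083],[0.1,-0.9,0],0],[[0,0,0],[0.1,-0.9,0],0]]'
python3 -m handwheel '[[[0,0,0],[0.1,-0.9,0],0],[[0,0,0],[0.1,-0.9,0],0],[[0,0,0],[0,-0.9,0],0],[[0,0,0],[0,-0.9,0],0],[[0,0,0],[0,-0.9,0],0]]'
python3 -m handwheel '[[[0,0,0],[0,-0.8,0],0],[[0,0,0],[0,-0.4,0],0],[[0,0,0],[0,0,0],0],[[0,0,0],[0,0,0],0]]'
python3 - <<'E'
from h import *
show()
p,d,X=snap('wrist','w3.png');np.save('X3.npy',X)
p2,d2,X2=snap('top','t3.png')
cv2.imwrite('pics/w3t.png',np.hstack([cv2.resize(p,(400,300)),cv2.resize(p2[110:300,110:390],(400,300))])[:,:,::-1])
Q=X.reshape(-1,3);k=Q[(Q[:,0]>.43)&(Q[:,0]<.66)&(Q[:,1]>-.42)&(Q[:,1]<-.25)&(Q[:,2]>.112)&(Q[:,2]<.17)]
print(len(k),np.nanpercentile(k,[0,50,100],axis=0))
c=X2.reshape(-1,3);c=c[(abs(c[:,0]-.518)<.05)&(abs(c[:,1]-.2745)<.05)&(c[:,2]>.08)];print('wp in can',c.min(0),c.max(0),c.mean(0))
E
```

```text
time: 7.45
tool_pos: [0.5158, 0.2734, 0.1297]
ee_rot: [-3.141, 0.008, 0.46]
wrist_force: [0.2, 0.5, -0.7]
width: 0.0656
finger_force: 0.0
time: 7.95
tool_pos: [0.5187, 0.1693, 0.2768]
ee_rot: [-3.142, -0.006, 0.196]
wrist_force: [1.3, -0.5, 0.1]
width: 0.0785
finger_force: 0.0
time: 8.45
tool_pos: [0.533, -0.0575, 0.2942]
ee_rot: [-3.141, -0.002, -0.325]
wrist_force: [0.6, 0.3, -0.0]
width: 0.0937
finger_force: 0.0
time: 8.95
tool_pos: [0.5428, -0.2825, 0.2939]
ee_rot: [3.141, -0.002, -0.323]
wrist_force: [-0.0, 0.9, -0.5]
width: 0.0939
finger_force: 0.0
time: 9.35
tool_pos: [0.543, -0.3403, 0.2931]
ee_rot: [-3.141, -0.0, -0.323]
wrist_force: [-0.3, 0.3, -0.1]
width: 0.0941
finger_force: 0.0
{'time': 9.35, 'tool_pos': [0.543, -0.3403, 0.2931], 'ee_rot': [-3.141, -0.0003, -0.3227], 'joint_positions': [-0.6485, 0.2932, 1.0076, 0.0006, 1.8407, 1.2452], 'wrist_force': [-0.2677, 0.28, -0.0931], 'width': 0.0941, 'finger_force': 0.0}
2039 [[ 0.47935397 -0.38826677  0.11207663]
 [ 0.55095305 -0.36680619  0.14149502]
 [ 0.60837673 -0.33597978  0.15716221]]
wp in can [0.46817651 0.22500761 0.08007448] [0.56731974 0.32444178 0.1133117 ] [0.51787038 0.27599748 0.09185313]
```

View pics/w3t.png

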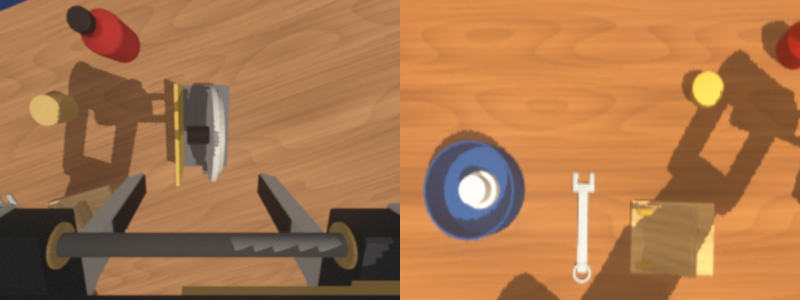

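```bash
cat >> h.py <<'E'
def plane(r,ok,tol=.002,it=800):
    rng=np.random.default_rng(0);best=0
    for i in range(it):
        q=r[rng.choice(len(r),3,0)];nn=np.cross(q[1]-q[0],q[2]-q[0]);l=np.linalg.norm(nn)
        if l<1e-7: continue
        nn/=l
        if not (ok(nn) or ok(-nn)): continue
        inl=abs((r-q[0])@nn)<tol
        if inl.sum()>best: best=inl.sum();B=r[inl]
    m=B.mean(0);n=np.linalg.svd(B-m)[2][2]
    return (n if ok(n) else -n),m,B
E
python3 - <<'E'
from h import *
X=np.load('X3.npy').reshape(-1,3)
a=np.array([.31,.945,.1])
s=(X-np.array([.543,-.36,0]))@np.array([.315,.949,0])
k=X[(X[:,0]>.43)&(X[:,0]<.66)&(X[:,2]>.11)&(X[:,2]<.17)&(s<.03)&(s>-.06)]
n,m,B=plane(k,lambda n:n@a>.93,.0015)
print(n,m,len(B),len(k))
# rim extents along horizontal in-plane
x=np.array([n[1],-n[0],0]);x/=np.linalg.norm(x);up=np.cross(x,n);print('x',x,'up',up)
# circle fit r=.075 on outline in plane coords, all cover pts
P=np.c_[(B-m)@x,(B-m)@up]
hull=cv2.convexHull(P.astype(np.float32))[:,0]
from scipy.optimize import least_squares
h=hull[hull[:,1]>np.percentile(P[:,1],30)]
f=least_squares(lambda c:np.hypot(h[:,0]-c[0],h[:,1]-c[1])-.075,[0,-.05],loss='soft_l1',f_scale=.002)
c=m+f.x[0]*x+f.x[1]*up
print('face centre',c,'origin',c-.008*n,'rms',np.sqrt(np.mean(f.fun**2)),len(h), 'rimtop',c+.075*up)
E
```

```text
[0.32872457 0.94116396 0.07842552] [ 0.55202241 -0.36091369  0.13705609] 761 2083
x [ 0.94407172 -0.32974018  0.        ] up [-0.02586004 -0.07403931  0.99691998]
face centre [ 0.54553118 -0.35408936  0.08236745] origin [ 0.54290138 -0.36161867  0.08174004] rms 0.00026826390652235336 15 rimtop [ 0.54359167 -0.35964231  0.15713645]
```

```bash
python3 -m handwheel '[[[0.0545,-0.019,0],[-0.03,-0.3,-0.3],0.4],[[0,0,0],[-0.06,-0.4,-0.5],0.4],[[0,0,0],[0,0,-0.44],0.4],[[0,0,0],[0,0,0],0.4],[[0,0,0],[0,0,0],0.4]]'
python3 -m handwheel '[[[0,0,0],[0.01,0.05,-0.55],0.4],[[0,0,0],[0.02,0.05,-0.55],0.4],[[0,0,0],[0.02,0.05,-0.4],0.4],[[0,0,0],[0,0,-0.15],0.4],[[0,0,0],[0,0,-0.03],0.4]]'
python3 -m handwheel '[[[0,0,0],[0,0,0],0.4],[[0,0,0],[0,0,0],0.4],[[0,0,0],[0,0,0],0.4]]'
```

```text
time: 9.95
tool_pos: [0.539, -0.3742, 0.2312]
ee_rot: [-3.051, -0.001, -0.321]
wrist_force: [0.1, 0.0, -0.7]
width: 0.0583
finger_force: 0.0
time: 10.45
tool_pos: [0.5416, -0.3675, 0.1474]
ee_rot: [-3.051, -0.002, -0.321]
wrist_force: [0.4, 0.1, 0.1]
width: 0.0563
finger_force: 0.0
time: 10.75
tool_pos: [0.5416, -0.3687, 0.1483]
ee_rot: [-3.052, -0.004, -0.323]
wrist_force: [-0.5, 0.1, -0.4]
width: 0.0559
finger_force: 0.0
```

```bash
python3 -m handwheel '[[[0,0,0],[0,0.02,-0.08],0.4],[[0,0,0],[0,0,0],0.7],[[0,0,0],[0,0,0],1],[[0,0,0],[0,0,0],1],[[0,0,0],[0,0,0],1]]'
python3 -m handwheel '[[[0,0,0],[0,0,0],1],[[0,0,0],[0,0,0],1],[[0,0,0],[0,0,0],1],[[0,0,0],[0,0,0],1]]'
python3 - <<'E'
from h import *
show()
E
```

```text
time: 11.25
tool_pos: [0.5411, -0.3672, 0.1425]
ee_rot: [-3.051, -0.001, -0.323]
wrist_force: [0.6, -0.5, 0.3]
width: 0.0281
finger_force: 0.0
time: 11.65
tool_pos: [0.5411, -0.3674, 0.1425]
ee_rot: [-3.051, -0.001, -0.323]
wrist_force: [-0.5, -0.7, 0.2]
width: 0.0157
finger_force: 30.0
{'time': 11.65, 'tool_pos': [0.5411, -0.3674, 0.1425], 'ee_rot': [-3.0515, -0.0014, -0.3227], 'joint_positions': [-0.7249, 0.3662, 1.2132, 0.0835, 1.5962, 1.1693], 'wrist_force': [-0.4637, -0.7122, 0.2051], 'width': 0.0157, 'finger_force': 29.9767}
```

```bash
python3 -m handwheel '[[[0,0,0],[0,0,0.2],1],[[0,0,0],[0,0,0.4],1],[[0,0,0],[0,0,0.6],1],[[0,0,0],[0,0,0.7],1],[[0,0,0],[0,0,0.7],1]]'
python3 -m handwheel '[[[0,0,0],[0,0,0.5],1],[[0,0,0],[0,0,0.1],1],[[0,0,0],[0,0,0],1]]'
python3 - <<'E'
from h import *
show()
M=T()
yw=-.032;s=np.sqrt(.5)
x=np.array([np.cos(yw),np.sin(yw),0]);yy=np.array([-np.sin(yw),np.cos(yw),0]);n=s*(yy+[0,0,1]);up=s*(-yy+[0,0,1])
Rt=np.c_[x,-n,-up];print(np.linalg.det(Rt))
rv=R.from_matrix(Rt@M[:3,:3].T).as_rotvec();print('rot units',rv/(np.pi/2),'deg',np.degrees(np.linalg.norm(rv)))
seat=np.array([.4425,-.0532,.085]);tcp=seat+.0615*up
hov=tcp+.07*n+.008*up
print(tcp,hov,'shift units',(hov-M[:3,3])/.05,'n',n,'up',up)
E
```

```text
time: 12.15
tool_pos: [0.5406, -0.3665, 0.2729]
ee_rot: [-3.05, 0.001, -0.322]
wrist_force: [0.2, -0.9, -3.8]
width: 0.0157
finger_force: 30.0
time: 12.45
tool_pos: [0.5412, -0.3671, 0.303]
ee_rot: [-3.051, -0.002, -0.322]
wrist_force: [-0.7, -0.9, -4.4]
width: 0.0156
finger_force: 30.0
{'time': 12.45, 'tool_pos': [0.5412, -0.3671, 0.303], 'ee_rot': [-3.0514, -0.0022, -0.3223], 'joint_positions': [-0.7247, 0.346, 0.9231, 0.0888, 1.9047, 1.1961], 'wrist_force': [-0.7459, -0.9254, -4.3539], 'width': 0.0156, 'finger_force': 29.9923}
1.0000000000000002
rot units [ 0.43735333 -0.07696359  0.17778407] deg 43.050538730741756
[ 0.44110865 -0.0966648   0.12848707] [ 0.44251131 -0.05284663  0.1836414 ] shift units [-1.97392328  6.28566798 -2.38790573] n [0.02262356 0.70674477 0.70710678] up [-0.02262356 -0.70674477  0.70710678]
```

```bash
python3 -m handwheel '[[[0,0,0],[-0.1,0.3,0],1],[[0.0547,-0.0096,0.0222],[-0.2,0.6,0],1],[[0.0547,-0.0096,0.0222],[-0.2,0.6,0],1],[[0.0547,-0.0096,0.0222],[-0.2,0.6,0],1],[[0.0547,-0.0096,0.0222],[-0.2,0.6,0],1]]'
python3 -m handwheel '[[[0.0547,-0.0096,0.0222],[-0.2,0.6,0],1],[[0.0547,-0.0096,0.0222],[-0.2,0.6,0],1],[[0.0547,-0.0096,0.0222],[-0.2,0.6,0],1],[[0.0547,-0.0096,0.0222],[-0.2,0.6,0],1],[[0,0,0],[-0.2,0.6,-0.3],1]]'
python3 -m handwheel '[[[0,0,0],[-0.1,0.5,-0.6],1],[[0,0,0],[-0.1,0.4,-0.7],1],[[0,0,0],[0,0.2,-0.5],1],[[0,0,0],[0,0,0],1],[[0,0,0],[0,0,0],1]]'
python3 - <<'E'
from h import *
show()
M=T()
yw=-.032;s=np.sqrt(.5)
x=np.array([np.cos(yw),np.sin(yw),0]);yy=np.array([-np.sin(yw),np.cos(yw),0]);n=s*(yy+[0,0,1]);up=s*(-yy+[0,0,1])
Rt=np.c_[x,-n,-up]
print('rot',R.from_matrix(Rt@M[:3,:3].T).as_rotvec()/(np.pi/2))
e=M[:3,3]-np.array([.4411,-.0967,.1285]);print('x,n,up mm',1e3*np.array([e@x,e@n,e@up]))
p,d,X=snap('side','s4.png');p2,d2,X2=snap('wrist','w4.png')
cv2.imwrite('pics/s4b.png',np.hstack([cv2.resize(p[110:390,190:470],(400,400)),cv2.resize(p2,(400,400))])[:,:,::-1])
E
```

```text
time: 12.95
tool_pos: [0.4951, -0.2308, 0.2999]
ee_rot: [-2.698, 0.03, -0.176]
wrist_force: [-0.4, -0.6, -3.7]
width: 0.0155
finger_force: 30.0
time: 13.45
tool_pos: [0.4455, -0.082, 0.2843]
ee_rot: [-2.352, 0.006, -0.034]
wrist_force: [-0.1, 0.1, -2.5]
width: 0.0161
finger_force: 30.0
time: 13.95
tool_pos: [0.4355, -0.0268, 0.1967]
ee_rot: [-2.354, 0.004, -0.032]
wrist_force: [0.3, -0.1, -2.5]
width: 0.0159
finger_force: 30.0
{'time': 13.95, 'tool_pos': [0.4355, -0.0268, 0.1967], 'ee_rot': [-2.3544, 0.0036, -0.0317], 'joint_positions': [-0.6538, 0.0405, 1.6812, 0.6469, 1.8797, 1.0045], 'wrist_force': [0.2697, -0.0927, -2.5001], 'width': 0.0159, 'finger_force': 29.9975}
rot [-0.00122912 -0.00225469 -0.00020476]
x,n,up mm [-7.78378704 97.46749067 -1.01869105]
```

View pics/s4b.png

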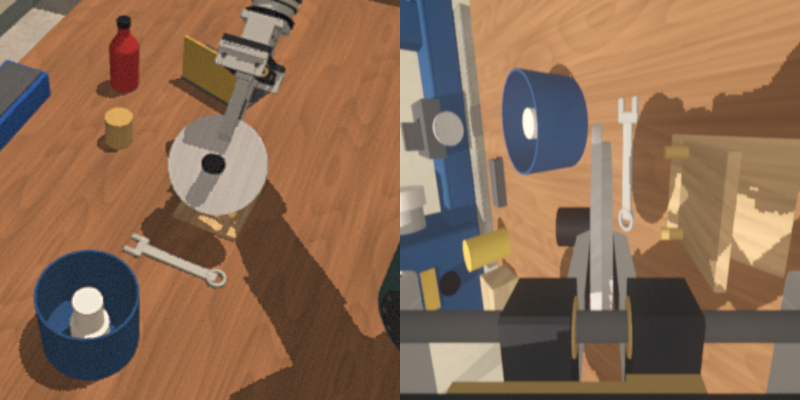

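```bash
python3 -m handwheel '[[[0,0,0],[0.14,-0.13,0.13],1],[[0,0,0],[0,-0.4,-0.4],1],[[0,0,0],[-0.02,-0.5,-0.5],1],[[0,0,0],[0,-0.25,-0.25],1],[[0,0,0],[0,0,0],1]]'
python3 -m handwheel '[[[0,0,0],[0,0,0],1],[[0,0,0],[0,0,0],1]]'
cat > m.py <<'E'
from h import *
from scipy.optimize import least_squares
yw=-.032;s=np.sqrt(.5)
x=np.array([np.cos(yw),np.sin(yw),0]);yy=np.array([-np.sin(yw),np.cos(yw),0]);n=s*(yy+[0,0,1]);up=s*(-yy+[0,0,1])
seat=np.array([.4425,-.0532,.085])
def tool():
    M=T();e=M[:3,3]-(seat+.0615*up);print('tool x,n,up mm',1e3*np.array([e@x,e@n,e@up]).round(4))
def cover():
    for c in ['side','top']:
        p,d,X=snap(c,c+'m.png')
        Y=X.reshape(-1,3);col=p.reshape(-1,3).astype(int);Y0=Y
        e=Y-seat;g=(np.abs(e@x)<.1)&(np.abs(e@up)<.1)&(e@n>0)&(e@n<.08)&(col.max(1)-col.min(1)<35)
        k=Y[g]
        nn,m,B=plane(k,lambda v:v@n>.9,.002)
        ux=np.cross([0,1,0],nn);ux=x-nn*(x@nn);ux/=np.linalg.norm(ux);uu=np.cross(nn,ux);
        P=np.c_[(B-m)@ux,(B-m)@uu].astype(np.float32);h=cv2.convexHull(P)[:,0]
        f=least_squares(lambda q:np.hypot(h[:,0]-q[0],h[:,1]-q[1])-.075,[0,0],loss='soft_l1',f_scale=.002)
        o=m+f.x[0]*ux+f.x[1]*uu-.008*nn
        print(c,'n',nn.round(3),len(B),'origin',o.round(4),'rel seat mm x,n,up',1e3*np.array([(o-seat)@x,(o-seat)@n,(o-seat)@up]).round(4))
E
python3 - <<'E'
from m import *
tool();cover()
E
```

```text
time: 14.55
tool_pos: [0.4424, -0.0928, 0.1456]
ee_rot: [-2.354, 0.003, -0.035]
wrist_force: [0.0, 0.6, -3.4]
width: 0.0162
finger_force: 30.0
time: 14.75
tool_pos: [0.4427, -0.0909, 0.1478]
ee_rot: [-2.356, -0.001, -0.031]
wrist_force: [-0.2, 0.4, -3.7]
width: 0.0163
finger_force: 30.0
tool x,n,up mm [ 1.4 17.8  9.6]
side n [0.026 0.708 0.706] 2109 origin [ 0.4426 -0.0472  0.1039] rel seat mm x,n,up [-0.1 17.6  9.1]
top n [0.02  0.702 0.712] 1753 origin [ 0.4432 -0.0485  0.1063] rel seat mm x,n,up [ 0.5 18.4 11.7]
```

```bash
python3 -m handwheel '[[[0,0,0],[-0.02,-0.1,-0.1],1],[[0,0,0],[0,-0.09,-0.09],1],[[0,0,0],[0,0,0],1],[[0,0,0],[0,0,0],1]]'
python3 -m handwheel '[[[0,0,0],[0,-0.03,-0.03],1],[[0,0,0],[0,0,0],1],[[0,0,0],[0,0,0],1]]'
python3 - <<'E'
from m import *
tool()
E
```

```text
time: 15.25
tool_pos: [0.441, -0.1006, 0.1368]
ee_rot: [-2.355, 0.002, -0.032]
wrist_force: [0.1, -0.5, -3.3]
width: 0.0157
finger_force: 30.0
time: 15.55
tool_pos: [0.4411, -0.1021, 0.1355]
ee_rot: [-2.355, 0.001, -0.032]
wrist_force: [-0.7, 0.1, -2.9]
width: 0.016
finger_force: 30.0
tool x,n,up mm [0.1 1.1 8.8]
```

```bash
python3 -m handwheel '[[[0,0,0],[0,0.08,-0.08],1],[[0,0,0],[0,0,0],1],[[0,0,0],[0,0,0],1]]'
python3 -m handwheel '[[[0,0,0],[0,-0.02,-0.02],1],[[0,0,0],[0,0,0],1],[[0,0,0],[0,0,0],1]]'
python3 -m handwheel '[[[0,0,0],[0,0.02,-0.02],1],[[0,0,0],[0,0,0],1],[[0,0,0],[0,0,0],1]]'
python3 - <<'E'
from m import *
tool()
E
```

```text
time: 15.85
tool_pos: [0.4409, -0.0978, 0.1313]
ee_rot: [-2.355, 0.002, -0.031]
wrist_force: [0.4, -0.9, -3.6]
width: 0.0159
finger_force: 30.0
time: 16.15
tool_pos: [0.4411, -0.099, 0.1306]
ee_rot: [-2.355, 0.001, -0.031]
wrist_force: [-0.0, 0.7, -2.8]
width: 0.0155
finger_force: 30.0
time: 16.45
tool_pos: [0.4412, -0.098, 0.1296]
ee_rot: [-2.355, 0.001, -0.032]
wrist_force: [-0.3, 1.4, -3.4]
width: 0.0158
finger_force: 30.0
tool x,n,up mm [ 0.1 -0.2  1.7]
```

```bash
python3 -m handwheel '[[[0,0,0],[0,0.01,-0.04],1],[[0,0,0],[0,0,0],1],[[0,0,0],[0,0,0],1]]'
python3 -m handwheel '[[[0,0,0],[0,0.01,-0.04],1],[[0,0,0],[0,0,0],1],[[0,0,0],[0,0,0],1]]'
python3 - <<'E'
from m import *
tool()
E
```

```text
time: 16.75
tool_pos: [0.4414, -0.0977, 0.1291]
ee_rot: [-2.355, -0.001, -0.031]
wrist_force: [0.1, -1.0, 5.9]
width: 0.0157
finger_force: 30.0
time: 17.05
tool_pos: [0.4417, -0.0976, 0.1289]
ee_rot: [-2.355, -0.002, -0.03]
wrist_force: [-1.2, -3.7, 12.3]
width: 0.0161
finger_force: 30.0
tool x,n,up mm [ 0.6 -0.3  1. ]
```

```bash
python3 -m handwheel '[[[0,0,0],[0,0,0],0.8],[[0,0,0],[0,0,0],0.6],[[0,0,0],[0,0,0],0.6],[[0,0,0],[0,0,0],0.6],[[0,0,0],[0,0,0],0.6]]'
python3 -m handwheel '[[[0,0,0],[0,-0.2,0.2],0.6],[[0,0,0],[0,-0.4,0.4],0.6],[[0,0,0],[0,-0.5,0.5],0.6],[[0,0,0],[0,-0.4,0.4],0.6],[[0,0,0],[0,0,0.5],0.5]]'
python3 -m handwheel '[[[0,0,0],[0,0,0.7],0.4],[[0,0,0],[0,0,0.5],0.4],[[0,0,0],[0,0,0],0.4]]'
python3 - <<'E'
from m import *
show();tool();cover()
yw2=R.from_matrix(np.c_[x,up,-n])  # tool x=x, y=?, z=-n
for s_ in (1,-1):
    Z=-n;Xa=s_*x;Ya=np.cross(Z,Xa)
    for nm,Rt in (('close along slope',np.c_[Xa,Ya,Z]),('close along x',np.c_[-Ya,Xa,Z])):
        rv=R.from_matrix(Rt@T()[:3,:3].T).as_rotvec();print(s_,nm,(rv/(np.pi/2)).round(3),np.degrees(np.linalg.norm(rv)).round(1))
E
```

```text
time: 17.55
tool_pos: [0.4409, -0.097, 0.1251]
ee_rot: [-2.355, 0.002, -0.032]
wrist_force: [-0.1, -0.7, -0.7]
width: 0.0384
finger_force: 0.0
time: 18.05
tool_pos: [0.4411, -0.1748, 0.2262]
ee_rot: [-2.356, 0.002, -0.035]
wrist_force: [0.8, 0.5, 0.2]
width: 0.0427
finger_force: 0.0
time: 18.35
tool_pos: [0.4419, -0.1736, 0.2897]
ee_rot: [-2.362, -0.006, -0.032]
wrist_force: [-0.4, 0.0, 0.5]
width: 0.0564
finger_force: 0.0
{'time': 18.35, 'tool_pos': [0.4419, -0.1736, 0.2897], 'ee_rot': [-2.3617, -0.0056, -0.0316], 'joint_positions': [-0.8443, 0.1882, 1.3263, 0.62, 2.1497, 0.9622], 'wrist_force': [-0.4235, 0.004, 0.4614], 'width': 0.0564, 'finger_force': 0.0}
tool x,n,up mm [  3.2  59.7 168.4]
side n [0.014 0.705 0.709] 2053 origin [ 0.4417 -0.0534  0.0846] rel seat mm x,n,up [-0.8 -0.4 -0.1]
top n [0.02  0.709 0.705] 1809 origin [ 0.4426 -0.0551  0.0876] rel seat mm x,n,up [0.2 0.5 3.1]
1 close along slope [-0.999  0.032  0.   ] 89.9
1 close along x [-0.769  0.025  1.089] 120.0
-1 close along slope [-1.e-03 -1.e-03 -2.e+00] 180.0
-1 close along x [-0.769  0.024 -1.088] 120.0
```

```bash
python3 - <<'E'
from m import *
M=T();Z=-n;Y=np.cross(Z,x)
for a in (30,45,60):
    Rt=R.from_rotvec(-n*0).as_matrix()@np.c_[x,Y,Z]
    for sg in (1,-1):
        R2=R.from_rotvec(sg*np.radians(a)*n).as_matrix()@Rt
        rv=R.from_matrix(R2@M[:3,:3].T).as_rotvec();print(a,sg,(rv/(np.pi/2)).round(4),np.degrees(np.linalg.norm(rv)).round(1), R.from_matrix(R2).as_euler('xyz').round(3))
E
```

```text
30 1 [-0.9738  0.0311  0.3698] 93.8 [2.428 0.361 0.356]
30 -1 [-0.9741  0.0308 -0.369 ] 93.8 [ 2.428 -0.361 -0.42 ]
45 1 [-0.9424  0.0302  0.5531] 98.4 [2.526 0.524 0.583]
45 -1 [-0.9427  0.0297 -0.5523] 98.4 [ 2.526 -0.524 -0.647]
60 1 [-0.898   0.0289  0.7345] 104.4 [2.678 0.659 0.854]
60 -1 [-0.8984  0.0282 -0.7337] 104.4 [ 2.678 -0.659 -0.918]
```

```bash
python3 -m handwheel '[[[-0.0589,0.0019,0.0346],[0,0.29,0.1],0],[[-0.0589,0.0019,0.0346],[0,0.29,0.1],0],[[-0.0589,0.0019,0.0346],[0,0.29,0.1],0],[[-0.0589,0.0019,0.0346],[0,0.29,0],0],[[-0.0589,0.0019,0.0346],[0,0.29,0],0]]'
python3 -m handwheel '[[[-0.0589,0.0019,0.0346],[0,0.29,0],0],[[-0.0589,0.0019,0.0346],[0,0.29,0],0],[[-0.0589,0.0019,0.0346],[0,0.29,0],0],[[-0.0589,0.0019,0.0346],[0,0.29,0],0],[[-0.0589,0.0019,0.0346],[0,0.29,0],0]]'
python3 -m handwheel '[[[-0.0589,0.0019,0.0346],[0,0.29,0],0],[[-0.0589,0.0019,0.0346],[0,0.29,0],0],[[-0.0589,0.0019,0.0346],[0,0.29,0],0],[[-0.0589,0.0019,0.0346],[0,0.29,0],0],[[-0.0589,0.0019,0.0346],[0,0.29,0],0]]'
python3 -m handwheel '[[[-0.0589,0.0019,0.0346],[0,0.29,0],0],[[0,0,0],[0,0,0],0],[[0,0,0],[0,0,0],0]]'
cat >> m.py <<'E'
def knob(o=np.array([.4422,-.0542,.086]),d=.038):
    M=T();Z=-n;Y=np.cross(Z,x);R2=R.from_rotvec(np.pi/4*n).as_matrix()@np.c_[x,Y,Z]
    print('rot',(R.from_matrix(R2@M[:3,:3].T).as_rotvec()/(np.pi/2)).round(4))
    e=M[:3,3]-(o+d*n);print('tcp rel grasp x,n,up mm',1e3*np.array([e@x,e@n,e@up]).round(4),'world',e.round(4))
E
python3 - <<'E'
from m import *
show();knob();cover()
p,d,X=snap('wrist','w6.png')
K=X.reshape(-1,3);c=p.reshape(-1,3)
e=K-np.array([.4422,-.0542,.086]);g=(np.hypot(e@x,e@up)<.03)&(e@n>.036)&(e@n<.055);B=K[g];print('knob top',len(B),1e3*np.array([(e[g]@v).mean() for v in (x,n,up)]).round(4))
E
```

```text
time: 18.95
tool_pos: [0.4407, -0.0994, 0.299]
ee_rot: [-2.815, 0.066, 0.232]
wrist_force: [-0.5, 0.6, 0.4]
width: 0.092
finger_force: 0.0
time: 19.45
tool_pos: [0.4406, -0.0268, 0.299]
ee_rot: [3.033, 0.236, 0.444]
wrist_force: [-0.0, 0.2, 0.3]
width: 0.0937
finger_force: 0.0
time: 19.95
tool_pos: [0.4407, 0.0459, 0.299]
ee_rot: [2.611, 0.477, 0.572]
wrist_force: [0.5, 0.5, -0.1]
width: 0.0938
finger_force: 0.0
time: 20.25
tool_pos: [0.4407, 0.06, 0.2988]
ee_rot: [2.529, 0.529, 0.585]
wrist_force: [0.1, 0.1, 0.2]
width: 0.0939
finger_force: 0.0
{'time': 20.25, 'tool_pos': [0.4407, 0.06, 0.2988], 'ee_rot': [2.5286, 0.5287, 0.585], 'joint_positions': [0.4678, 0.0607, 1.4529, -0.7349, 1.9631, 1.1091], 'wrist_force': [0.1233, 0.0537, 0.2385], 'width': 0.0939, 'finger_force': 0.0}
rot [ 0.0006 -0.0034 -0.0002]
tcp rel grasp x,n,up mm [ -5.1 193.2  69.8] world [-0.0023  0.0874  0.186 ]
side n [0.019 0.701 0.712] 1229 origin [ 0.4429 -0.0542  0.0853] rel seat mm x,n,up [ 0.4 -0.5  0.9]
top n [0.024 0.706 0.707] 1751 origin [ 0.4425 -0.055   0.0874] rel seat mm x,n,up [0.  0.4 3. ]
knob top 633 [ 1.  42.9  0.3]
```

```bash
python3 -m handwheel '[[[0,0.003,0],[0.02,-0.2,-0.6],0],[[0,0,0],[0.02,-0.2,-0.7],0],[[0,0,0],[0.02,-0.25,-0.8],0],[[0,0,0],[0.02,-0.25,-0.77],0],[[0,0,0],[0,0,0],0]]'
python3 -m handwheel '[[[0,0,0],[0,0,0],0],[[0,0,0],[0,0,0],0]]'
python3 - <<'E'
from m import *
show();knob(np.array([.4427,-.0543,.086]))
p,d,X=snap('wrist','w7.png')
K=X.reshape(-1,3)
e=K-np.array([.4427,-.0543,.086]);g=(np.hypot(e@x,e@up)<.03)&(e@n>.036)&(e@n<.055);print('knob top',g.sum(),1e3*np.array([(e[g]@v).mean() for v in (x,n,up)]).round(4))
E
```

```text
time: 20.9
tool_pos: [0.4419, 0.012, 0.1527]
ee_rot: [2.535, 0.538, 0.583]
wrist_force: [0.0, -0.3, -1.0]
width: 0.0939
finger_force: 0.0
time: 21.1
tool_pos: [0.4466, 0.0151, 0.1597]
ee_rot: [2.529, 0.524, 0.583]
wrist_force: [-0.3, -0.8, 0.7]
width: 0.094
finger_force: 0.0
{'time': 21.1, 'tool_pos': [0.4466, 0.0151, 0.1597], 'ee_rot': [2.5287, 0.524, 0.5831], 'joint_positions': [0.3841, 0.1074, 1.6862, -0.7073, 1.695, 1.2395], 'wrist_force': [-0.3088, -0.7725, 0.7447], 'width': 0.094, 'finger_force': 0.0}
rot [-0.0011 -0.001   0.0011]
tcp rel grasp x,n,up mm [ 1.7 63.3  3. ] world [0.003  0.0426 0.0469]
knob top 1377 [ 0.7 42.8 -0.8]
```

View pics/w7.png

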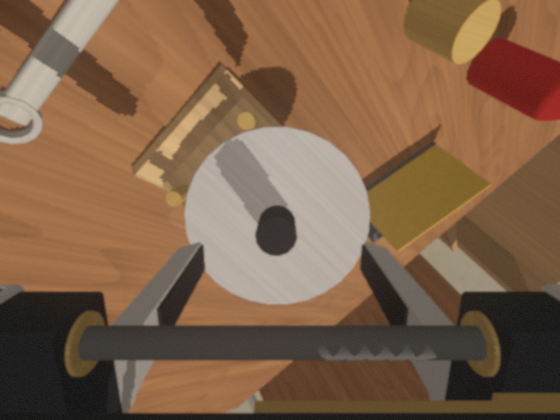

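```bash
python3 -m handwheel '[[[0,0,0],[-0.02,-0.25,-0.3],0],[[0,0,0],[-0.02,-0.3,-0.35],0],[[0,0,0],[-0.01,-0.15,-0.15],0],[[0,0,0],[0,0,0],0],[[0,0,0],[0,0,0],0]]'
python3 - <<'E'
from m import *
show();knob(np.array([.4427,-.0543,.086]))
E
```

```text
time: 21.65
tool_pos: [0.4434, -0.0197, 0.1182]
ee_rot: [2.53, 0.527, 0.584]
wrist_force: [-0.2, -0.5, 0.4]
width: 0.0939
finger_force: 0.0
{'time': 21.65, 'tool_pos': [0.4434, -0.0197, 0.1182], 'ee_rot': [2.5297, 0.5267, 0.5844], 'joint_positions': [0.3216, 0.1135, 1.771, -0.7231, 1.5884, 1.2511], 'wrist_force': [-0.2062, -0.5421, 0.359], 'width': 0.0939, 'finger_force': 0.0}
rot [-0.0006 -0.0027  0.0005]
tcp rel grasp x,n,up mm [-0.4  9.3 -1.7] world [-0.0002  0.0077  0.0054]
```

```bash
python3 -m handwheel '[[[0,0,0],[0.01,-0.08,-0.06],0],[[0,0,0],[0,-0.07,-0.06],0],[[0,0,0],[0,0,0],0.3],[[0,0,0],[0,0,0],0.5],[[0,0,0],[0,0,0],0.6]]'
python3 - <<'E'
from m import *
show();knob(np.array([.4427,-.0543,.086]))
E
python3 -m handwheel '[[[0,0,0],[0,0,0],0.7],[[0,0,0],[0,0,0],0.8],[[0,0,0],[0,0,0],1],[[0,0,0],[0,0,0],1],[[0,0,0],[0,0,0],1]]'
python3 -m handwheel '[[[0,0,0],[0,0,0],1],[[0,0,0],[0,0,0],1],[[0,0,0],[0,0,0],1]]'
python3 - <<'E'
from m import *
show();knob(np.array([.4427,-.0543,.086]))
E
```

```text
time: 22.15
tool_pos: [0.4431, -0.0276, 0.1111]
ee_rot: [2.531, 0.529, 0.585]
wrist_force: [-0.9, -0.2, 0.5]
width: 0.0739
finger_force: 0.0
{'time': 22.15, 'tool_pos': [0.4431, -0.0276, 0.1111], 'ee_rot': [2.5305, 0.5287, 0.5849], 'joint_positions': [0.3065, 0.116, 1.7848, -0.7278, 1.5683, 1.2496], 'wrist_force': [-0.8608, -0.1908, 0.5135], 'width': 0.0739, 'finger_force': 0.0}
rot [-0.0002 -0.0041  0.0005]
tcp rel grasp x,n,up mm [-0.4 -1.4 -1.1] world [-0.0004 -0.0002 -0.0018]
time: 22.65
tool_pos: [0.4431, -0.0277, 0.111]
ee_rot: [2.531, 0.529, 0.585]
wrist_force: [1.1, -0.0, 0.4]
width: 0.0335
finger_force: 0.0
time: 22.95
tool_pos: [0.4431, -0.0276, 0.111]
ee_rot: [2.531, 0.529, 0.585]
wrist_force: [-0.8, 0.5, -0.7]
width: 0.0295
finger_force: 30.0
{'time': 22.95, 'tool_pos': [0.4431, -0.0276, 0.111], 'ee_rot': [2.5307, 0.5287, 0.585], 'joint_positions': [0.3065, 0.116, 1.7849, -0.7276, 1.5682, 1.2497], 'wrist_force': [-0.8052, 0.5273, -0.7212], 'width': 0.0295, 'finger_force': 29.9953}
rot [-0.0003 -0.0041  0.0005]
tcp rel grasp x,n,up mm [-0.5 -1.4 -1.2] world [-0.0005 -0.0001 -0.0019]
```

```bash
python3 -m handwheel '[[[0,0,0],[0,0.1,0.1],1],[[0,0,0],[0.01,0.2,0.2],1],[[0,0,0],[0.01,0.3,0.3],1],[[0,0,0],[0.01,0.3,0.4],1],[[0,0,0],[0,0.2,0.6],1]]'
python3 -m handwheel '[[[0,0,0],[0,0.2,0.6],1],[[0.05,-0.0016,0],[0.1,0.3,0.5],1],[[0.05,-0.0016,0],[0.15,0.4,0.3],1],[[0.05,-0.0016,0],[0.15,0.4,0],1],[[0.05,-0.0016,0],[0.15,0.5,0],1]]'
python3 -m handwheel '[[[0.05,-0.0016,0],[0.15,0.5,0],1],[[0.05,-0.0016,0],[0.15,0.5,0],1],[[0.05,-0.0016,0],[0.15,0.5,0],1],[[0.05,-0.0016,0],[0.15,0.5,0],1],[[0.05,-0.0016,0],[0.15,0.5,0],1]]'
python3 -m handwheel '[[[0.05,-0.0016,0],[0.15,0.4,0],1],[[0,0,0],[0.1,0.3,0],1],[[0,0,0],[0,0,0],1],[[0,0,0],[0,0,0],1]]'
cat > g.py <<'E'
from h import *
from scipy.optimize import least_squares
def go():
    show();M=T();print('toolz',M[:3,2].round(4));t=M[:3,3]
    for c in ['top','side']:
        p,d,X=snap(c,c+'g.png');Y=X.reshape(-1,3);col=p.reshape(-1,3).astype(int)
        k=Y[(np.hypot(Y[:,0]-t[0],Y[:,1]-t[1])<.09)&(abs(Y[:,2]-t[2]+.028)<.02)&(col.max(1)-col.min(1)<35)]
        nn,m,B=plane(k,lambda v:v[2]>.95,.002)
        h=cv2.convexHull((B[:,:2]).astype(np.float32))[:,0]
        f=least_squares(lambda q:np.hypot(h[:,0]-q[0],h[:,1]-q[1])-.075,m[:2],loss='soft_l1',f_scale=.002)
        print(c,len(B),'n',nn.round(4),'centre',f.x.round(4),'z face',m[2].round(4), 'rel TCP',(f.x-t[:2]).round(4))
        b=Y[(abs(Y[:,2]-.109)<.006)];r=np.hypot(b[:,0]-.5178,b[:,1]-.2745);b=b[abs(r-.069)<.01]
        if len(b)>30: print('can',len(b),least_squares(lambda q:np.hypot(b[:,0]-q[0],b[:,1]-q[1])-.069,[.5178,.2745],loss='soft_l1',f_scale=.002).x.round(4))
E
python3 -c "
from g import *
go()"
```

```text
time: 23.45
tool_pos: [0.4434, 0.029, 0.1898]
ee_rot: [2.536, 0.532, 0.588]
wrist_force: [0.5, 0.4, -3.9]
width: 0.0295
finger_force: 30.0
time: 23.95
tool_pos: [0.4721, 0.1192, 0.2621]
ee_rot: [2.804, 0.327, 0.7]
wrist_force: [1.2, 0.2, -3.8]
width: 0.0297
finger_force: 30.0
time: 24.45
tool_pos: [0.5091, 0.2441, 0.261]
ee_rot: [3.094, 0.058, 0.757]
wrist_force: [0.3, 0.3, -3.2]
width: 0.0297
finger_force: 30.0
time: 24.85
tool_pos: [0.5215, 0.2776, 0.2603]
ee_rot: [-3.138, 0.006, 0.759]
wrist_force: [-0.8, -0.0, -3.7]
width: 0.0301
finger_force: 30.0
{'time': 24.85, 'tool_pos': [0.5215, 0.2776, 0.2603], 'ee_rot': [-3.138, 0.0063, 0.7588], 'joint_positions': [0.3926, 0.1804, 1.208, 0.0011, 1.7604, 1.2049], 'wrist_force': [-0.815, -0.0182, -3.6597], 'width': 0.0301, 'finger_force': 29.9913}
toolz [-0.0071 -0.0017 -1.    ]
top 1296 n [ 0.0071 -0.0078  0.9999] centre [0.5214 0.2777] z face 0.2322 rel TCP [-0.0001  0.0001]
can 161 [0.518  0.2752]
side 2965 n [ 0.0031 -0.0017  1.    ] centre [0.5213 0.2779] z face 0.2314 rel TCP [-0.0002  0.0003]
can 410 [0.5171 0.2763]
```

```bash
python3 -m handwheel '[[[0,-0.004,0],[-0.076,-0.052,-0.4],1],[[0,0,0],[0,0,-0.6],1],[[0,0,0],[0,0,-0.5],1],[[0,0,0],[0,0,-0.35],1],[[0,0,0],[0,0,-0.1],1]]'
python3 -m handwheel '[[[0,0,0],[0,0,0],1],[[0,0,0],[0,0,0],1],[[0,0,0],[0,0,0],1]]'
python3 -c "
from g import *
go()"
```

```text
time: 25.45
tool_pos: [0.5165, 0.2738, 0.1606]
ee_rot: [-3.14, 0.005, 0.757]
wrist_force: [-0.3, -0.1, -3.9]
width: 0.0294
finger_force: 30.0
time: 25.75
tool_pos: [0.5191, 0.2751, 0.1654]
ee_rot: [3.14, -0.004, 0.757]
wrist_force: [-0.3, 1.5, -3.7]
width: 0.0295
finger_force: 30.0
{'time': 25.75, 'tool_pos': [0.5191, 0.2751, 0.1654], 'ee_rot': [3.1401, -0.0042, 0.7574], 'joint_positions': [0.3907, 0.1879, 1.3868, 0.0001, 1.5624, 1.2041], 'wrist_force': [-0.2799, 1.4736, -3.6967], 'width': 0.0295, 'finger_force': 29.9913}
toolz [ 0.0041  0.0018 -1.    ]
top 934 n [-0.0144  0.004   0.9999] centre [0.5193 0.2753] z face 0.1372 rel TCP [0.0002 0.0002]
side 2384 n [-0.0102 -0.0043  0.9999] centre [0.5187 0.2756] z face 0.1361 rel TCP [-0.0004  0.0005]
can 274 [0.5171 0.2763]
```

```bash
python3 -m handwheel '[[[0,0.002,0],[-0.03,0,-0.1],1],[[0,0,0],[0,0,-0.12],1],[[0,0,0],[0,0,0],1],[[0,0,0],[0,0,0],1],[[0,0,0],[0,0,0],1]]'
python3 -m handwheel '[[[0,0,0],[0,0,-0.06],1],[[0,0,0],[0,0,0],1],[[0,0,0],[0,0,0],1]]'
python3 -m handwheel '[[[0,0,0],[0,0,-0.04],1],[[0,0,0],[0,0,0],1],[[0,0,0],[0,0,0],1]]'
```

```text
time: 26.35
tool_pos: [0.5168, 0.2748, 0.1525]
ee_rot: [-3.14, 0.001, 0.757]
wrist_force: [-0.3, 0.2, -4.3]
width: 0.0294
finger_force: 30.0
time: 26.65
tool_pos: [0.5167, 0.2747, 0.1494]
ee_rot: [-3.14, 0.001, 0.757]
wrist_force: [-0.1, -0.1, -3.4]
width: 0.0296
finger_force: 30.0
time: 26.95
tool_pos: [0.5167, 0.2747, 0.1474]
ee_rot: [-3.14, 0.001, 0.757]
wrist_force: [1.2, -0.1, -3.9]
width: 0.0295
finger_force: 30.0
```

```bash
python3 -m handwheel '[[[0,0,0],[0,0,-0.02],1],[[0,0,0],[0,0,0],1],[[0,0,0],[0,0,0],1]]'
python3 -m handwheel '[[[0,0,0],[0,0,-0.02],1],[[0,0,0],[0,0,0],1],[[0,0,0],[0,0,0],1]]'
```

```text
time: 27.25
tool_pos: [0.517, 0.2748, 0.1469]
ee_rot: [-3.14, 0.0, 0.757]
wrist_force: [0.2, 0.2, -1.4]
width: 0.0297
finger_force: 30.0
time: 27.55
tool_pos: [0.517, 0.2749, 0.1468]
ee_rot: [-3.14, -0.0, 0.757]
wrist_force: [-1.7, -0.7, 3.7]
width: 0.0297
finger_force: 30.0
```

Contact with the rim at the expected seated height; release and retreat straight up.

```bash
python3 -m handwheel '[[[0,0,0],[0,0,0],0.8],[[0,0,0],[0,0,0],0.5],[[0,0,0],[0,0,0],0.4],[[0,0,0],[0,0,0],0.4],[[0,0,0],[0,0,0],0.4]]'
python3 -m handwheel '[[[0,0,0],[0,0,0.2],0.4],[[0,0,0],[0,0,0.5],0.4],[[0,0,0],[0,0,0.8],0.4],[[0,0,0],[0,0,0.8],0.4],[[0,0,0],[0,-0.5,0.5],0.4]]'
python3 -m handwheel '[[[0,0,0],[0,-0.9,0],0.4],[[0,0,0],[0,-0.9,0],0.4],[[0,0,0],[0,-0.7,0],0.4],[[0,0,0],[0,0,0],0.4],[[0,0,0],[0,0,0],0.4]]'
python3 - <<'E'
from h import *
from scipy.optimize import least_squares
show();pp=[]
for c in ['top','side']:
    p,d,X=snap(c);pp.append(p);Y=X.reshape(-1,3);col=p.reshape(-1,3).astype(int)
    k=Y[(np.hypot(Y[:,0]-.517,Y[:,1]-.275)<.09)&(abs(Y[:,2]-.118)<.015)&(col.max(1)-col.min(1)<35)]
    nn,m,B=plane(k,lambda v:v[2]>.9,.002);h=cv2.convexHull(B[:,:2].astype(np.float32))[:,0]
    f=least_squares(lambda q:np.hypot(h[:,0]-q[0],h[:,1]-q[1])-.075,m[:2],loss='soft_l1',f_scale=.002)
    print(c,len(B),nn.round(4),f.x.round(4),m[2].round(4))
cv2.imwrite('pics/fin.png',np.hstack([cv2.resize(pp[0][110:300,110:390],(400,400)),cv2.resize(pp[1][110:410,170:470],(400,400))])[:,:,::-1])
E
```

```text
time: 28.05
tool_pos: [0.5167, 0.2747, 0.145]
ee_rot: [-3.14, 0.002, 0.757]
wrist_force: [-0.7, 0.3, 0.1]
width: 0.0554
finger_force: 0.0
time: 28.55
tool_pos: [0.5172, 0.2517, 0.2898]
ee_rot: [-3.141, -0.005, 0.761]
wrist_force: [0.6, -0.4, 0.7]
width: 0.0562
finger_force: 0.0
time: 29.05
tool_pos: [0.5169, 0.1244, 0.2863]
ee_rot: [-3.14, -0.0, 0.756]
wrist_force: [0.7, 0.2, -0.8]
width: 0.0567
finger_force: 0.0
{'time': 29.05, 'tool_pos': [0.5169, 0.1244, 0.2863], 'ee_rot': [-3.1399, -0.0004, 0.7558], 'joint_positions': [0.1285, 0.0426, 1.3083, 0.0017, 1.7914, 0.9438], 'wrist_force': [0.667, 0.1923, -0.8155], 'width': 0.0567, 'finger_force': 0.0}
top 192 [0.0033 0.003  1.    ] [0.5153 0.2734] 0.119
side 3338 [ 2.e-03 -8.e-04  1.e+00] [0.5166 0.2757] 0.1177
```

View pics/fin.png

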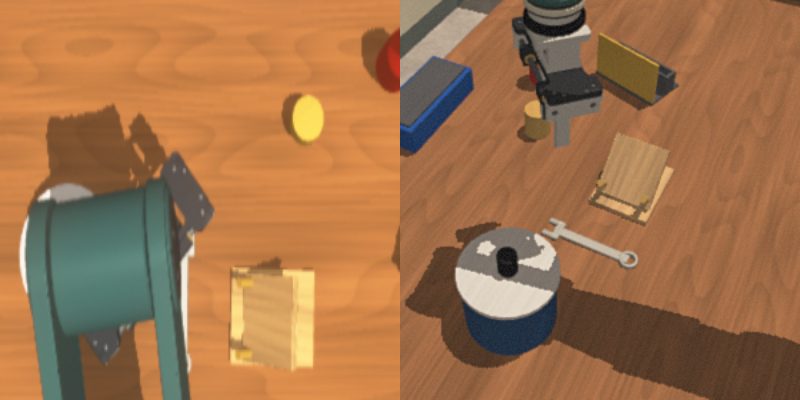

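The side view shows the cover level on the canister with its knob up, at right-panel pixel (508,262). Its face height is 0.118 m, as expected, so it is fully home.

```bash
python3 -c "
from bench import robot
print(robot.close_job())"
```

```text
the job is handed in; nothing more can be done
None
```

The job is handed in at about 29 s: the workpiece stands upright in the canister, and the cover, rested on the slope and retaken by its knob, sits home and level on it, knob up.

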